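# Lock the polisher spindle through the guard window

### The job

The bench polisher needs its spindle locked for a wheel change. First push the red stop button on the yellow box fully in; then reach through the window in the polisher's clear guard and press the orange spindle-lock lever fully down with the fingertips, without touching the guard or the felt wheel. Finish while still holding the lever down, and leave the loose things on the bench where they are.

Things in the scene. Friction and masses are not known exactly. Their poses are not given: they have to be found in the camera images.
- polisher: Bench polishing machine, fixed to the bench: grey plinth 300 x 370 x 40 mm (x, y, z), dark motor on its left half (+y), reaching 202 mm high, and on its right half (-y) the guarded felt wheel. Origin: centre of the underside, z up, front faces its own -x. It may be turned some 15 degrees either way about the vertical. It is standing still at present.
- guard: Guard of the polisher: blue sheet-metal hood, 300 mm deep (its x from -150 to +150 mm), 200 mm wide (its y from -180 to +20 mm), closed all round. Same origin and axes as the polisher. The front wall is 130 mm high; from its top edge a 5 mm clear plastic panel rises towards the back (+x) at 22 degrees from level up to 231 mm high at x = +100 mm, and has a rectangular window, the only way in. Must not be touched.
- window (a point): Centre of the window, in the upper face of the clear panel. Axes are the polisher's (z up, not the panel's normal). The opening is 160 mm wide along y and 120 mm long along the 22 degree slope (111 mm seen from above), edged in black rubber 7 mm wide that stands 3 mm above the panel.
- lock_lever (a joint): Spindle-lock lever inside the guard, angle in rad: 0 at rest (up), 0.15 fully down (stop). Steel lever about 140 mm long from its pivot (rear) to the middle of its orange pad (front); the pad sinks 21 mm over the full travel. A spring drives it back up when let go: about 4 N at the pad to start, 9 N fully down.
- lever_pad (a point): Middle of the upper face of the lever's orange pad (36 x 36 mm, 10 mm thick, level when at rest), the place to press. At rest it lies about 16 mm straight below the panel's plane: 18 mm lower, 5 mm nearer the front and 22 mm further left (+y) than the window's centre. The point moves down with the lever; its axes are the polisher's when at rest.
- wheel: Grey felt polishing wheel, 120 mm across and 25 mm thick, upright on a spindle along y inside the guard, to the right of the lever: in the polisher's frame its axis is at x = 30, z = 115 mm and it fills y from -150 to -125 mm (66 mm right of the pad's middle); the notched collar on the same spindle, 64 mm across, sits under the lever 85 mm behind the pad's middle. Origin and axes are the polisher's. Must not be touched.
- stop_station: Yellow stop box fixed to the bench to the left of the polisher, 72 x 72 x 60 mm, with a red mushroom button on top. Origin: centre of the underside, z up.
- stop_button (a joint): Travel of the red mushroom stop button in m: 0 out (on), 0.008 fully in (off). It goes straight down against about 6 N and stays where it is pushed.
- stop_top (a point): Centre of the top face of the red mushroom button (40 mm across), 94 mm above the bench when out. It moves down with the button.
- spectacles: Loose red spectacles folded flat, 46 x 138 x 12 mm (x, y, z), on the bench in front of the polisher. Origin: centre of the underside.
- compound_bar: Loose brown bar of polishing compound in a paper sleeve, 45 x 110 x 30 mm, on the bench in front of the polisher. Origin: centre of the underside.
- bottle: Loose white bottle with blue label and cap, 52 mm across, 140 mm tall, standing to the right of the polisher. Origin: centre of the underside.
- spare_wheel: Loose spare grey felt wheel, 90 mm across, 22 mm thick, lying flat to the right of the polisher. Origin: centre of the underside.
Mind the look-alikes: they are no part of the job. Of the things that look like the stop_station, the largest one is meant.

How it is judged:
By the outcome, as a careful person would: the job done as asked, in the order asked, and still so for the second after the job is handed in, while the arm keeps its last pose, push and grip.
It also fails if it takes over 43 s, if anything falls off the work surface, if the arm or the gripper's body presses on something with over 40 N, if the wrist force passes 120 N, or if a joint passes its speed limit or range.

### The arm

A 7-joint arm with a two-finger parallel gripper is mounted at the origin on the work surface. World frame = base frame: x ahead of the robot, y to its left, z up, the work surface at z = 0. Lengths are in m, angles in rad, forces in N, time in s.
With the tool pointing down it reaches from about 0.4 to 0.85 m from the base axis. Payload 4.5 kg.
Tool frame: the origin (TCP) lies between the finger pads; the fingertips stand 19 mm ahead of it and the grasp point (between the pads) is the TCP (r.tips_ahead is the distance from the TCP to the fingertips, in m); z points along the fingers, y is the line along which they close (so a half turn about z gives the same grasp; the last joint's range is limited). The gripper opens to 88 mm and grips with 3 to 60 N. Pads are 18 mm wide; open, the fingers measure 123 mm over their backs; the gripper's body (75 mm by 187 mm) begins 45 mm behind the grasp point.
Start: joints at [-1.193, 0.689, -0.195, 1.565, 0.157, 0.902, -0.215], TCP at [0.211, 0.588, 0.258] pointing down, gripper open.
Joint ranges: [-3.01, 3.01], [-0.46, 2.08], [-1.47, 1.51], [0.13, 2.56], [-1, 4.14], [0.04, 2.09], [-2.66, 2.66]. Speed limits (rad/s): [2.57, 2.57, 3.14, 3.14, 3.14, 3.14, 3.14].

### API

Orientations are given as a unit quaternion [x, y, z, w].
In Python, from plant import r, cams, models gives the robot as it stands. The module is installed in compiled form; this text tells all that it offers.
- The arm moves only by the tool jog_arm, never from a script. Its arguments are lists of equal length, an entry for each row: "turn": the turn, a rotation vector about the tool's x, y, z in rad, a list of three; "translation": the shift along the tool's x, y, z in m, a list of three; "grip": the closure, from 0 (fully open) to 1 (shut). In form: {"turn": [[ax, ay, az], ...], "translation": [[tx, ty, tz], ...], "grip": [grip, ...]}. A call has 1 to 20 rows; each row is the pose to reach, as a shift and turn from the pose commanded when the call began, along the tool's axes at that moment; what a row does not reach only later rows make up. A row lasts 1/8 s, in which the tool goes at most 62.5 mm and 10.7 degrees, less where a joint would pass 70% of its speed; a pose out of reach is approached as far as the arm can. A call with a gripper value outside its range is refused whole. The fingers move at their own pace and stop on an object; "force" is the grip in N (left out, the last holds). Time passes only in rows, so rows that repeat a pose let the fingers close. It gives the time, the measured TCP pose, the force, the opening and the grip force at its end, in the units of the state.
- r.get_state(): the state, without advancing time (a new reading comes with each control period).
- cams.snapshot(name): name is "scene" or "top"; returns the picture (420x560x3 uint8, red, green, blue); there is no depth.
- cams.camera_params(name): a dict with "fx", "fy", "cx", "cy" (pixels), "k1" (the pictures are not rectified: a ray, as slopes to the right and down, at radius r is drawn at 1 + k1 r^2 times it, then the intrinsics apply), "eye" and "orientation" of the camera in the world. Camera axes: x right, y up, looking along -z (the intrinsics and any distortion apply to the point x, -y, -z); pixel columns grow to the right and rows downward; lengths in m; the calibration is good to about 2 mm. A picture is of the moment at which its call begins. camera_params takes no time and is no camera call.
- r.finish_job(): hands the job in; it is judged then, once.
Trained networks look in the newest picture that a camera, given by its name, has taken for a name from the list of things; names that differ only in an ending like _2 or _b are one class to them, and where a whole thing is asked for, a point or a joint stands for the part that bears it (a point fixed in the world has none). Each returns a list of dicts, best first, with "p" (0 to 1); they miss things now and then, are a little off and sometimes report something else, mostly with a low value. They report only what shows in the picture. A call takes as long as a camera call. They do not tell look-alikes from the thing itself.
- models.find_in(camera, name): "position" ([x, y, z] in m, in world coordinates, good to about 4 mm: the middle of the surface that is visible of it).
- models.masks_of(camera, name): "pixels" (420x560 bool, what is visible of it).
- models.place_of(camera, name): "position" ([x, y, z] in m, in world coordinates, good to about 4 mm: a listed point, or the origin of a listed thing).
The state is a dict: "clock": time; "q": joint angles; "qd": joint speeds; "joint_torque": joint torques, N m; "tool_pos": TCP position; "eef_rot": TCP orientation; "contact_force": force on the tool from outside, world axes, zero at the start; "moment": the same for the moment, N m; "opening": opening from 0.0 (shut) to 1.0 (fully open); "finger_force": force on a finger pad.
Only numpy, scipy, OpenCV 4.12 (cv2) and the standard library are available. Lean on these libraries where they do the work, as an engineer would, in place of code of your own. Each camera call takes 0.05 s, during which the arm holds its last target. There are 200 camera calls.

## Working session

There is one attempt and no reset: what is moved stays moved. The work goes in short steps, Python scripts to look and compute and a tool call to move; the robot and the scene stay as the last step left them, time stands still between calls to the robot, and variables do not carry over. Pictures are saved under pics/ and viewed, at most 10 in all, crops included, and the job is handed in when it is done.

Besides the shell and the picture viewer there is one more tool, called after "Emit:" as name(argument=value, ...), one argument or row to a line, values as JSON. jog_arm: Moves the arm, as the interface text tells. Its arguments: {"type":"object","properties":{"turn":{"type":"array"},"translation":{"type":"array"},"grip":{"type":"array"},"force":{"type":"number"}},"required":["turn","translation","grip"]}

```bash
mkdir -p pics; cat > h.py <<'E'
import numpy as np, cv2
from plant import r,cams,models
from scipy.spatial.transform import Rotation as R
def proj(cam,P):
    c=cams.camera_params(cam); o=np.array(c["orientation"]); M=R.from_quat(o).as_matrix() if o.size==4 else o
    p=(np.atleast_2d(P)-c["eye"])@M; u=p[:,0]/-p[:,2]; v=-p[:,1]/-p[:,2]; d=1+c["k1"]*(u*u+v*v)
    return np.c_[c["fx"]*u*d+c["cx"],c["fy"]*v*d+c["cy"]]
def ray(cam,px,z):
    "world point at height z on pixel's ray"
    c=cams.camera_params(cam); o=np.array(c["orientation"]); M=R.from_quat(o).as_matrix() if o.size==4 else o
    px=np.atleast_2d(np.float64(px)); K=np.array([[c["fx"],0,c["cx"]],[0,c["fy"],c["cy"]],[0,0,1]])
    s=cv2.undistortPoints(px[:,None],K,np.array([c["k1"],0,0,0.]))[:,0]
    d=np.c_[s[:,0],-s[:,1],-np.ones(len(s))]@M.T; e=np.array(c["eye"])
    return e+d*((z-e[2])/d[:,2])[:,None]
def snap(cam,f):
    i=cams.snapshot(cam); cv2.imwrite("pics/"+f,i[...,::-1]); return i
E
python3 - <<'E'
from h import *
ims=[snap(c,c+"1.png") for c in("scene","top")]
for c in("scene","top"):
    print(c,{k:np.round(v,3).tolist() for k,v in cams.camera_params(c).items()})
    for n in("polisher","window","lever_pad","stop_station","stop_top","wheel","bottle","spare_wheel","spectacles","compound_bar"):
        print(n,[(round(float(d["p"]),2),np.round(d["position"],3).tolist(),np.round(proj(c,d["position"])[0]).tolist()) for d in models.place_of(c,n)[:4]])
s=r.get_state();print(s["tool_pos"],s["eef_rot"],s["clock"],s["opening"],r.tips_ahead)
E
```

```text
scene {'fx': 409.449, 'fy': 409.449, 'cx': 274.565, 'cy': 202.019, 'k1': 0.026, 'eye': [0.776, 0.229, 1.18], 'orientation': [0.069, 0.156, 0.908, 0.382]}
polisher [(0.8, [0.581, -0.022, 0.0], [258.0, 236.0]), (0.24, [0.666, -0.282, -0.002], [178.0, 198.0])]
window [(0.85, [0.545, -0.114, 0.166], [241.0, 187.0])]
lever_pad [(0.49, [0.396, -0.174, -0.005], [265.0, 163.0]), (0.3, [0.579, -0.029, -0.001], [256.0, 234.0])]
stop_station [(0.91, [0.434, 0.312, 0.002], [376.0, 280.0]), (0.88, [0.271, 0.31, -0.002], [411.0, 240.0])]
stop_top [(0.71, [0.369, 0.197, 0.095], [367.0, 228.0]), (0.6, [0.274, 0.312, 0.07], [419.0, 234.0]), (0.55, [0.434, 0.316, 0.076], [384.0, 276.0])]
wheel []
bottle [(0.7, [0.582, -0.023, 0.0], [257.0, 236.0]), (0.58, [0.666, -0.283, -0.003], [178.0, 198.0])]
spare_wheel [(0.61, [0.533, -0.293, 0.003], [208.0, 167.0])]
spectacles [(0.86, [0.398, -0.171, -0.004], [265.0, 164.0])]
compound_bar [(0.92, [0.346, 0.037, -0.001], [325.0, 196.0])]
top {'fx': 390.631, 'fy': 390.631, 'cx': 284.77, 'cy': 207.788, 'k1': 0.006, 'eye': [0.345, -0.028, 1.131], 'orientation': [0.
[... 324 characters left out ...]
 0.307, -0.004], [163.0, 245.0]), (0.55, [0.275, 0.312, -0.001], [158.0, 302.0]), (0.38, [0.344, 0.038, -0.002], [256.0, 277.0])]
stop_top [(0.76, [0.371, 0.201, 0.092], [192.0, 267.0]), (0.49, [0.436, 0.31, 0.077], [153.0, 242.0]), (0.4, [0.275, 0.313, 0.073], [149.0, 304.0])]
wheel []
bottle [(0.8, [0.666, -0.282, -0.003], [364.0, 169.0])]
spare_wheel [(0.58, [0.532, -0.296, -0.002], [370.0, 213.0])]
spectacles [(0.89, [0.397, -0.169, -0.004], [328.0, 259.0]), (0.36, [0.368, 0.195, 0.002], [201.0, 269.0])]
compound_bar [(0.77, [0.346, 0.037, 0.001], [256.0, 277.0])]
[0.21067493 0.58844426 0.25773581] [1.71068478e-01 9.85259141e-01 3.51221962e-05 5.62064370e-06] 1.1 1.0003956206771147 0.019
```

View pics/scene1.png

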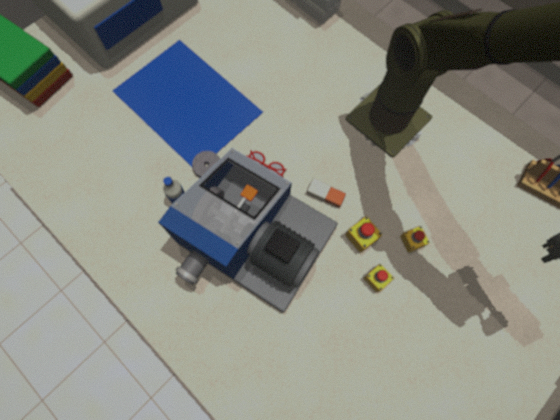

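View pics/top1.png

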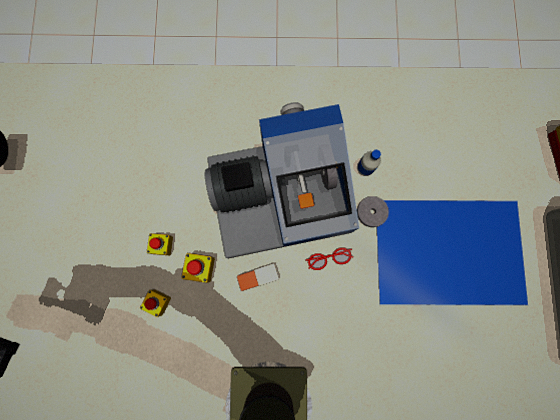

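The scene and top pictures agree. The polisher's window and orange pad are at top (306,200) and scene (249,192).

Stop-box candidates:
- Top (197,267) / scene (366,231): the largest, about 72 mm and 94 mm tall.
- Top (158,243) / scene (379,277): smaller.
- Top (154,302) / scene (416,238): smaller.

I choose the first, and will check it in a close crop.

```bash
python3 - <<'E'
from h import *
a=cv2.imread("pics/top1.png")[95:320,135:375]; cv2.imwrite("pics/topc.png",cv2.resize(a,None,fx=2.6,fy=2.6,interpolation=cv2.INTER_CUBIC))
a=cv2.imread("pics/scene1.png")[140:320,150:440]; cv2.imwrite("pics/scenec.png",cv2.resize(a,None,fx=2.7,fy=2.7,interpolation=cv2.INTER_CUBIC))
E
```

```text
(no output)
```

View pics/topc.png

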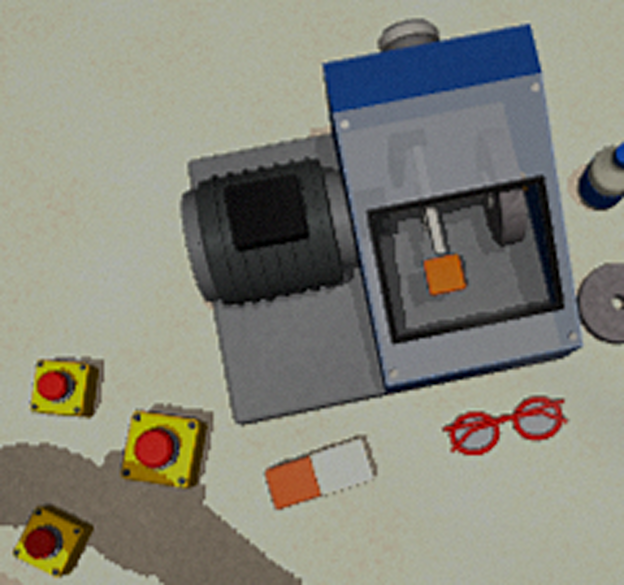

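View pics/scenec.png

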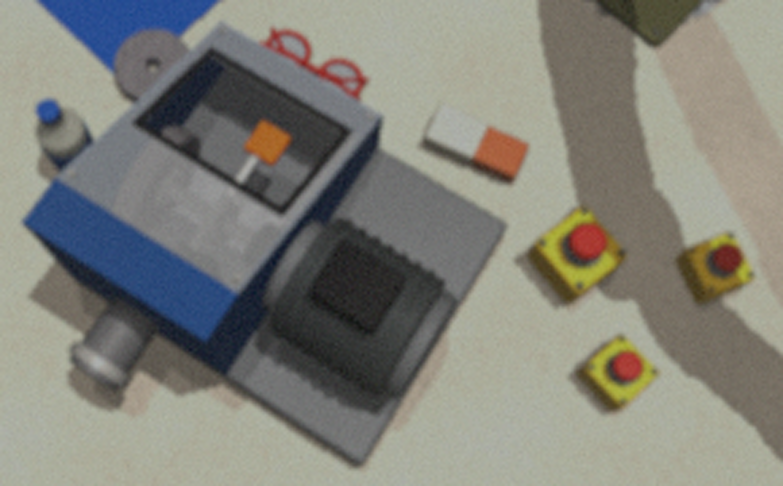

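The crops confirm it: the box at top-crop (165,449) / scene-crop (577,252) is clearly the largest of the three. The window corners, the pad at (445,273) / (268,143) and the hood corners are clear. Next I fit the polisher's pose.

```bash
python3 - <<'E'
from h import *
from scipy.optimize import least_squares
t=np.array
T22=np.tan(np.radians(22)); pz=lambda x:.130+(x+.15)*T22
body=t([[-.15,.185,.04],[.15,.185,.04],[-.15,.02,.13],[-.15,-.18,.13],[.1,.02,.231],[.1,-.18,.231],[.15,.02,.231],[.15,-.18,.231]])
top=t([[238,423],[190,160],[388,387],[580,348],[333,118],[541,72],[323,65],[530,26],[394,342],[563,305],[367,212],[543,177],[445,273]])/2.6+[135,95]
sc=t([[505,227],[360,465],[380,120],[222,25],[238,290],[62,182],[207,342],[25,222],[350,128],[211,50],[282,213],[135,124],[268,143]])/2.7+[150,140]
def pts(p):
    wx,wy,hw,hl=p[3:7]
    win=t([[wx+a*hl,wy+b*hw,pz(wx+a*hl)+.003] for a,b in((-1,1),(-1,-1),(1,1),(1,-1))])
    P=np.r_[body,win,[p[7:10]]]
    return P@R.from_euler("z",p[2]).as_matrix().T+[p[0],p[1],0]
f=lambda p:np.r_[(proj("top",pts(p))-top).ravel(),(proj("scene",pts(p))-sc).ravel()]
s=least_squares(f,[.58,-.03,.15,-.04,-.08,.087,.06,-.045,-.06,.155],loss="soft_l1")
p=s.x; print(np.round(p,4)); print(np.round(f(p).reshape(2,-1,2),1).tolist())
print("window z(upper face)",pz(p[3]),"pad world",pts(p)[-1],"win",pts(p)[8:12].mean(0))
# button: red blob in both, centre
for c in("top","scene"):
    im=cv2.imread(f"pics/{c}1.png"); h=cv2.cvtColor(im,cv2.COLOR_BGR2HSV)
    m=(((h[...,0]<6)|(h[...,0]>172))&(h[...,1]>150)&(h[...,2]>90)).astype(np.uint8)
    n,l,st,ce=cv2.connectedComponentsWithStats(m)
    for i in range(1,n):
        if st[i,4]>80: print(c,ce[i],st[i,4],ray(c,ce[i],.089))
E
```

```text
[ 0.5799 -0.0259  0.2089 -0.0499 -0.0796  0.0845  0.0601 -0.0539 -0.0583
  0.1483]
[[[-2.3, 1.1], [-2.3, 0.1], [-1.3, 0.1], [0.6, -0.6], [-0.8, -1.5], [-0.3, 0.7], [-1.0, -0.3], [-0.7, -0.5], [-0.9, 0.1], [-1.1, 1.0], [-0.2, 0.0], [-1.2, 0.2], [-0.9, 0.4]], [[1.1, -2.0], [0.2, -0.1], [0.4, -2.5], [-0.7, -2.2], [-0.5, 0.8], [-3.2, -2.2], [-1.1, -0.7], [-2.2, -0.5], [-0.7, 0.6], [-0.7, -0.9], [-0.7, -0.4], [-1.0, -1.0], [-1.3, -0.2]]]
window z(upper face) 0.1704565962630656 pad world [ 0.53925611 -0.0941347   0.14834434] win [ 0.5476133  -0.11410141  0.1734566 ]
top [154.72727273 243.02272727] 88 [[0.43333802 0.30224024 0.089     ]]
top [328.9222973  257.83108108] 296 [[ 0.39615913 -0.16006956  0.089     ]]
top [193.83647799 267.2327044 ] 159 [[0.37018696 0.19607659 0.089     ]]
scene [367.01612903 229.23387097] 124 [[0.37099196 0.19907559 0.089     ]]
```

Fit results:
- Polisher yaw is about 0.21 rad, with residuals of 1–3 px.
- The window centre z and the pad match the given offsets: pad at (0.539, −0.094, 0.151).
- The button is at (0.3705, 0.1975, 0.094).

Next I work out the move to hover over the button: fingers closed along the polisher's y, no tilt.

```bash
cat >> h.py <<'E'
def goal(tip,yaw=.209,tilt=0.):
    "tool shift+rotvec to bring the fingertips to tip; tool y along polisher y, tool z tipped by tilt towards polisher +x"
    s=r.get_state(); R0=R.from_quat(s["eef_rot"])
    G=R.from_matrix(np.array([[-np.cos(yaw),-np.sin(yaw),0],[-np.sin(yaw),np.cos(yaw),0],[0,0,-1]]))*R.from_euler("y",-tilt)
    p=np.array(tip)-G.apply([0,0,r.tips_ahead])
    return np.round(R0.inv().apply(p-s["tool_pos"]),4),np.round((R0.inv()*G).as_rotvec(),4)
E
python3 -c "
from h import *
print(goal([.3705,.1975,.125]))"
```

```text
(array([-0.2823, -0.3142,  0.1137]), array([ 1.000e-04,  0.000e+00, -5.528e-01]))
```

Emit:
jog_arm(
  turn=[
    [0,0,-0.1],
    [0,0,-0.25],
    [0,0,-0.4],
    [0,0,-0.553],
    [0,0,-0.553],
    [0,0,-0.553],
    [0,0,-0.553],
    [0,0,-0.553],
    [0,0,-0.553],
    [0,0,-0.553],
    [0,0,-0.553],
    [0,0,-0.553],
  ],
  translation=[
    [-0.035,-0.04,0.01],
    [-0.07,-0.08,0.02],
    [-0.105,-0.118,0.03],
    [-0.14,-0.157,0.04],
    [-0.175,-0.196,0.05],
    [-0.21,-0.235,0.06],
    [-0.245,-0.274,0.07],
    [-0.272,-0.304,0.09],
    [-0.282,-0.314,0.105],
    [-0.282,-0.314,0.114],
    [-0.282,-0.314,0.114],
    [-0.282,-0.314,0.114],
  ],
  grip=[1,1,1,1,1,1,1,1,1,1,1,1],
  force=20,
)

```text
clock: 2.6
tool_pos: [0.3702, 0.1991, 0.1441]
eef_rot: [-0.105, 0.994, 0.001, 0.0]
contact_force: [0.4, -0.1, -0.1]
opening: 0.0
finger_force: 0.0
```

```bash
python3 -c "
from h import *
a=snap('scene','s2.png')[180:320,300:460]; b=snap('top','t2.png')[200:340,110:270]
cv2.imwrite('pics/c2.png',cv2.resize(np.hstack([a,b]),None,fx=2.5,fy=2.5,interpolation=cv2.INTER_CUBIC)[...,::-1])
print(goal([.3705,.1975,.084]),r.get_state()['contact_force'],r.get_state()['opening'],r.get_state()['tool_pos'])"
```

```text
(array([ 0.0001, -0.0013,  0.0412]), array([0.0009, 0.001 , 0.0017])) [ 0.25736575  1.00163882 -0.47548297] 0.01072951914112576 [0.37030885 0.19876807 0.14415413]
```

View pics/c2.png

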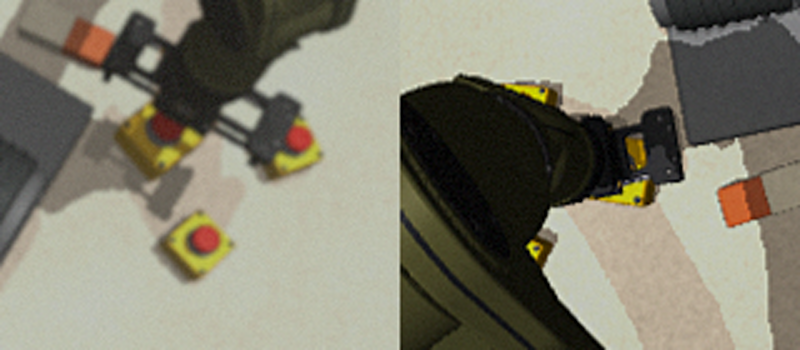

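The crops show the closed gripper centred over the big box's button, at about scene-crop (165,125). Pressing now.

Emit:
jog_arm(
  turn=[
    [0,0,0],
    [0,0,0],
    [0,0,0],
    [0,0,0],
    [0,0,0],
    [0,0,0],
  ],
  translation=[
    [0,-0.001,0.02],
    [0,-0.001,0.03],
    [0,-0.001,0.035],
    [0,-0.001,0.039],
    [0,-0.001,0.0405],
    [0,-0.001,0.0405],
  ],
  grip=[1,1,1,1,1,1],
)

```text
clock: 3.45
tool_pos: [0.3704, 0.1971, 0.1052]
eef_rot: [-0.105, 0.994, 0.0, 0.001]
contact_force: [-2.4, -0.8, 27.3]
opening: 0.005
finger_force: 13.8
```

Button bottomed: tip at z 0.086, 27 N. Now to hover above the window.

```bash
python3 -c "
from h import *
print(goal([.3705,.1975,.25]));print(goal([.5388,-.0942,.235],tilt=.3))"
```

```text
(array([-0.0006,  0.0005, -0.1638]), array([0.0006, 0.0025, 0.001 ]))
(array([-0.0987, -0.3199, -0.1479]), array([ 0.0007, -0.2975,  0.0009]))
```

Emit:
jog_arm(
  turn=[
    [0,0,0],
    [0,0,0],
    [0,0,0],
    [0,0,0],
    [0,-0.08,0],
    [0,-0.16,0],
    [0,-0.24,0],
    [0,-0.3,0],
    [0,-0.3,0],
    [0,-0.3,0],
    [0,-0.3,0],
    [0,-0.3,0],
    [0,-0.3,0],
  ],
  translation=[
    [0,0,-0.05],
    [0,0,-0.1],
    [0,0,-0.15],
    [0,0,-0.19],
    [-0.015,-0.05,-0.19],
    [-0.03,-0.1,-0.19],
    [-0.046,-0.15,-0.19],
    [-0.062,-0.2,-0.19],
    [-0.077,-0.25,-0.185],
    [-0.092,-0.3,-0.17],
    [-0.099,-0.32,-0.15],
    [-0.099,-0.32,-0.148],
    [-0.099,-0.32,-0.148],
  ],
  grip=[1,1,1,1,1,1,1,1,1,1,1,1,1],
)

```text
clock: 5.08
tool_pos: [0.5333, -0.0941, 0.2516]
eef_rot: [-0.104, 0.983, 0.016, 0.149]
contact_force: [1.3, 0.1, -1.1]
opening: 0.005
finger_force: 0.0
```

```bash
python3 -c "
from h import *
snap('scene','s3.png'); b=snap('top','t3.png')
a=cv2.imread('pics/s3.png')[130:300,150:310]; b=cv2.imread('pics/t3.png')[95:265,210:380]
cv2.imwrite('pics/c3.png',cv2.resize(np.hstack([a,b]),None,fx=2.4,fy=2.4,interpolation=cv2.INTER_CUBIC))
s=r.get_state();t=s['tool_pos']+R.from_quat(s['eef_rot']).apply([0,0,.019])
print(t,proj('scene',t)-[150,130],proj('top',t)-[210,95],s['contact_force'])
for z in(.16,.1515,.135,.127):print(z,goal([.5388,-.0942,z],tilt=.3))
for c in('scene',):
  for n in('stop_top','lever_pad'): print(n,[(round(d['p'],2),np.round(d['position'],3)) for d in models.place_of(c,n)])
"
```

```text
[ 0.53916473 -0.09271191  0.23399831] [[96.53666741 50.79975708]] [[97.04858944 98.4014637 ]] [0.37339026 0.28207677 0.39665404]
0.16 (array([ 0.0226, -0.0014,  0.0705]), array([0.0008, 0.001 , 0.003 ]))
0.1515 (array([ 0.0251, -0.0014,  0.0786]), array([0.0008, 0.001 , 0.003 ]))
0.135 (array([ 0.03  , -0.0014,  0.0944]), array([0.0008, 0.001 , 0.003 ]))
0.127 (array([ 0.0323, -0.0014,  0.102 ]), array([0.0008, 0.001 , 0.003 ]))
stop_top [(0.57, array([0.272, 0.31 , 0.067])), (0.49, array([0.435, 0.313, 0.076])), (0.48, array([0.37 , 0.193, 0.088]))]
lever_pad [(0.8, array([ 0.536, -0.09 ,  0.152]))]
```

View pics/c3.png

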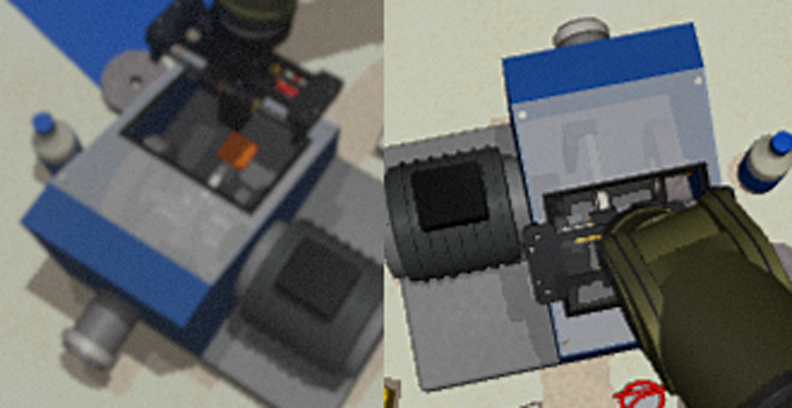

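The tip is above the window at scene-crop (231,120), with the pad clear below it at (238,150). The button reads z 0.088, so it is in. Descending through the window with a vertical path, force-watched.

Emit:
jog_arm(
  turn=[
    [0,0,0],
    [0,0,0],
    [0,0,0],
    [0,0,0],
    [0,0,0],
    [0,0,0],
    [0,0,0],
  ],
  translation=[
    [0.01,-0.001,0.03],
    [0.018,-0.001,0.055],
    [0.023,-0.001,0.071],
    [0.025,-0.001,0.079],
    [0.028,-0.001,0.088],
    [0.03,-0.001,0.094],
    [0.03,-0.001,0.094],
  ],
  grip=[1,1,1,1,1,1,1],
)

```text
clock: 6.15
tool_pos: [0.5342, -0.0956, 0.154]
eef_rot: [-0.104, 0.983, 0.016, 0.15]
contact_force: [-1.1, 0.4, 6.1]
opening: 0.005
finger_force: 3.5
```

```bash
python3 -c "
from h import *
s=r.get_state();t=s['tool_pos']+R.from_quat(s['eef_rot']).apply([0,0,.019])
print(t,s['contact_force'],s['clock'])
for z in(.131,.129,.127):print(z,goal([.5388,-.0942,z],tilt=.3))"
```

```text
[ 0.5397453  -0.0944271   0.13584451] [-1.11866974  0.39682246  6.0885559 ] 6.15
0.131 (array([0.0022, 0.0004, 0.0044]), array([0.0012, 0.0027, 0.0017]))
0.129 (array([0.0028, 0.0004, 0.0063]), array([0.0012, 0.0027, 0.0017]))
0.127 (array([0.0034, 0.0004, 0.0082]), array([0.0012, 0.0027, 0.0017]))
```

Emit:
jog_arm(
  turn=[
    [0,0,0],
    [0,0,0],
    [0,0,0],
    [0,0,0],
  ],
  translation=[
    [0.001,0,0.0025],
    [0.0015,0,0.005],
    [0.002,0,0.007],
    [0.002,0,0.007],
  ],
  grip=[1,1,1,1],
)

```text
clock: 6.65
tool_pos: [0.5349, -0.0955, 0.1494]
eef_rot: [-0.104, 0.983, 0.016, 0.152]
contact_force: [-9.8, 0.9, 30.6]
opening: 0.004
finger_force: 15.6
```

The hard stop is reached at tip z 0.131, as predicted. I'll ease off a little, then check.

Emit:
jog_arm(
  turn=[
    [0,0,0],
    [0,0,0],
  ],
  translation=[
    [0,0,-0.001],
    [0,0,-0.001],
  ],
  grip=[1,1],
)

```text
clock: 6.9
tool_pos: [0.5348, -0.0955, 0.1498]
eef_rot: [-0.104, 0.983, 0.016, 0.152]
contact_force: [-6.4, 0.6, 22.3]
opening: 0.004
finger_force: 11.6
```

```bash
python3 -c "
from h import *
snap('scene','s4.png'); snap('top','t4.png')
a=cv2.imread('pics/s4.png')[130:300,150:410]; b=cv2.imread('pics/t4.png')[150:320,210:400]
cv2.imwrite('pics/c4.png',cv2.resize(np.hstack([a,b]),None,fx=1.75,fy=1.75,interpolation=cv2.INTER_CUBIC))
s=r.get_state();t=s['tool_pos']+R.from_quat(s['eef_rot']).apply([0,0,.019])
print(t,s['contact_force'],s['clock'])
print([(round(d['p'],2),np.round(d['position'],3)) for d in models.place_of('scene','lever_pad')])"
```

```text
[ 0.54043818 -0.09429862  0.13170336] [-5.97912202  1.2320806  22.24507699] 7.0
[(0.51, array([ 0.54 , -0.091,  0.128]))]
```

View pics/c4.png

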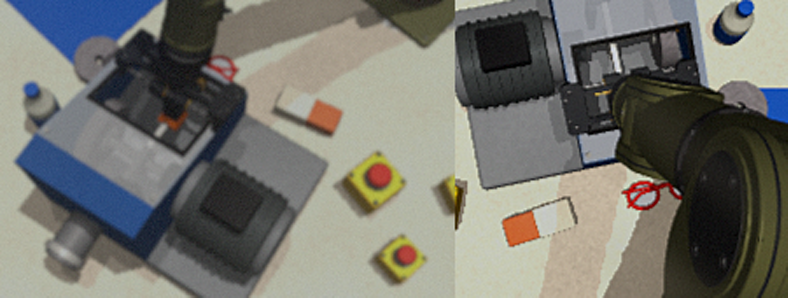

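The tips press the pad at scene-crop (172,118). The pad reads z 0.128 (from 0.152) at 22 N, so it is on its stop. The big button is in and the loose things are where they were. Handing in.

```bash
python3 -c "
from plant import r
print(r.finish_job())"
```

```text
the job is handed in; nothing more can be done
None
```

The job is handed in at about 7 s on the clock, with no verdict returned: the red stop button was pushed fully in first, and the fingertips are still holding the spindle-lock lever on its stop at about 22 N, with no sign of contact with the guard or felt wheel and the loose things where they were.

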